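# Load the tube labeller with its stop button in

## Robot

A 7-joint arm with a two-finger parallel gripper is mounted at the origin on the work surface; the furniture and walls round the work are solid. World frame = base frame: x ahead of the robot, y to its left, z up, the work surface at z = 0. Lengths are in mm, angles in rad, forces in N, time in s.
With the tool pointing down it reaches from about 400 to 875 mm from the base axis. Payload 19.3 kg.
Tool frame: the origin (TCP) lies at the very end of the fingers, on their centre line; the grasp point (between the pads) lies 19 mm behind it (grip_point_offset is the z of the grasp point in the tool frame, in mm); z points along the fingers, y is the line along which they close (so a half turn about z gives the same grasp; the last joint's range is limited). The gripper opens to 85 mm and grips with 20 to 120 N. Pads are 22 mm wide; open, the fingers measure 114 mm over their backs; the gripper's body (76 mm by 85 mm) begins 54 mm behind the grasp point. The pads swing forward as they close: fully open they stand 13 mm farther back than shut.
Start: joints at [1.222, 0.521, -0.036, 1.599, 0.021, 1.021, -0.113], TCP at [171.973, -600.866, 231.291] pointing down, gripper open.
Joint ranges: [-2.91, 2.91], [-0.3, 2.13], [-1.5, 1.42], [0.17, 2.43], [-1.26, 4.41], [0.16, 1.93], [-2.52, 2.52]. Speed limits (rad/s): [1.89, 1.89, 2.39, 2.39, 3.01, 3.01, 3.01].

## Interface

Orientations are given as a 3x3 rotation matrix whose columns are the frame's x, y, z axes.
In Python, from workcell import movep, movel, goto_joints, open_gripper, clamp, wait, inverse_kinematics, read_state, camera, PlanningError, finish_job, grip_point_offset gives the robot as it stands. Calls block until the motion is done:
- movep(position, orientation): joint-space move of the TCP to a pose.
- movel(position, frame=None, max_speed=150, guard=None): straight line of the TCP; frame=None keeps the orientation; max_speed is the mean speed in mm/s. With guard (N) it stops when the force on the tool has changed by that much, and returns True; else False.
- goto_joints(angles): joint-space move.
- open_gripper() and clamp(): open the fingers fully, or close them until they stop; the grip force is fixed at half the most.
- wait(seconds).
- inverse_kinematics(position, orientation): joint angles nearest the present ones, or None.
- read_state(): the state.
- camera(name): name is "scene" or "top"; returns a dict with "image" (384x512x3 uint8, blue, green, red), "range_z" (384x512 float32, mm along the optical axis (not along the pixel's ray), 0 where there is no reading), "fx", "fy", "cx", "cy" (pixels), "cam_to_world" (4x4, takes a point from camera to world coordinates). Camera axes: x right, y up, looking along -z (the intrinsics and any distortion apply to the point x, -y, -z); pixel columns grow to the right and rows downward; lengths in mm; the calibration is good to about 2 mm. A picture is of the moment at which its call begins.
A pose or a line that the arm cannot do raises PlanningError and nothing moves.
- finish_job(): hands the job in; it is judged then, once.
The state is a dict: "time": time; "qpos": joint angles; "qvel": joint speeds; "joint_efforts": joint torques, N m; "eef_pos": TCP position; "tool_rot": TCP orientation; "ft_force": force on the tool from outside, world axes, zero at the start; "torque": the same for the moment, N m; "finger_gap": finger opening in mm; "gripper_force": force on a finger pad.
Only numpy, scipy, OpenCV 4.12 (cv2) and the standard library are available. Lean on these libraries where they do the work, as an engineer would, in place of code of your own. Each camera call takes 0.05 s, during which the arm holds its last target. There are 200 camera calls.

## Task

Press the labeller's mushroom stop button down until it stays down, and only then load the machine: lay every mailing tube that is on the desk crosswise on the open infeed bed and roll it along the bed until it is more than half under the clear hood. When all the tubes are in, twist the mushroom head clockwise until it springs back up, and let go; leave the mug and the ink bottle where they stand, upright.

Things in the scene. Friction and masses are not known exactly. Their poses are not given: they have to be found in the camera images.
- labeller: grey desktop labelling machine, fixed, 126 mm across (its x), y from -176 to +126 mm. Origin on the desk, midway between the sides, under the hood's front edge; x across, y out along the open infeed bed, z up: tubes are rolled towards -y. Flat level deck 20 mm above the desk, all through. Behind the clear roof stands the drive housing, y from -68 to -176 mm, top 106 mm above the desk
- hood_edge (a point): point on the deck (20 mm above the desk) in the middle of the hood's front edge; axes as the labeller's. Hood: y from 0 to -176 mm, closed sides, roof underside 72 mm above the desk, clear down to y = -68 mm (top 76 mm above the desk). Inner back wall at y = -167 mm, so four tubes fit in a row, each pushing those before it. A gripper does not fit under the hood
- bed_middle (a point): point on the deck (20 mm above the desk) in the middle of the infeed bed, 62 mm out from the hood's front edge; axes as the labeller's. The bed (y from 2 to 117 mm) is open above, between low side walls with tops 38 mm above the desk, and ends in a lip 5 mm high; the channel is 110 mm wide here and under the hood
- stop_top (a point): middle of the top of the stop button's black ribbed mushroom head, on the drive housing (labeller x = 0, y = -122 mm), 153 mm above the desk while up; z up. The head is round, 46 mm in diameter, its ribbed side from 6 to 19 mm below the top, its underside 12 mm above a fixed collar 56 mm in diameter (4 mm when pressed down)
- stop_press (a joint): how far the mushroom head is pressed down (m): 0 up, 0.008 down. It has an over-centre spring: it resists with up to about 4 N, snaps over past half way and stays down; down means more than 0.006
- stop_turn (a joint): turn of the mushroom head, clockwise seen from above (rad), 0 to 1.2; springs weakly back to 0 when let go. With the button down, turning lifts the head on a cam, 9 mm per rad, so a gripper holding it should rise along; turned past about 0.5 rad it is over half way and snaps up, at 0.9 rad it is fully up. It can be pressed down only near 0
- tube1: cardboard mailing tube with closed ends, a cylinder 36 mm in diameter and 100 mm long, about 0.09 kg, smooth (friction 0.45), soon stops rolling. Origin at its centre, x along its axis; it lies on its side, so the origin is 18 mm above what it lies on, and its y and z axes turn as it rolls. None from the start: not there this time
- tube2: cardboard mailing tube with closed ends, a cylinder 36 mm in diameter and 100 mm long, about 0.09 kg, smooth (friction 0.45), soon stops rolling. Origin at its centre, x along its axis; it lies on its side, so the origin is 18 mm above what it lies on, and its y and z axes turn as it rolls. None from the start: not there this time
- tube3: cardboard mailing tube with closed ends, a cylinder 36 mm in diameter and 100 mm long, about 0.09 kg, smooth (friction 0.45), soon stops rolling. Origin at its centre, x along its axis; it lies on its side, so the origin is 18 mm above what it lies on, and its y and z axes turn as it rolls. None from the start: not there this time
- tube4: cardboard mailing tube with closed ends, a cylinder 36 mm in diameter and 100 mm long, about 0.09 kg, smooth (friction 0.45), soon stops rolling. Origin at its centre, x along its axis; it lies on its side, so the origin is 18 mm above what it lies on, and its y and z axes turn as it rolls. None from the start: not there this time
- edge_rail: low dark wooden strip, 8 mm wide, 12 mm high and 440 mm long, fixed along the far edge of the desk so that round things do not roll off; origin at the middle of its underside, y along it
- mug: bystander: white mug 83 mm across and 94 mm high standing on a coaster near the robot, origin at its base; leave it
- ink_bottle_b: bystander: ink bottle 54 mm across and 64 mm high, origin at its base; leave it
There are look-alikes about, which are no part of the job. What is shaped like the tube3 but turquoise is not meant.

How it is judged:
By the outcome, as a careful person would: the job done as asked, in the order asked, and still so for the second after the job is handed in, with the robot touching nothing.
Of tube1, tube2, tube3, tube4 only 3 to 4 are there at a start; the rules pass over those that are not, and their reading is None.
At some moment in a run one of tube1, tube2, tube3, tube4 may be knocked a few centimetres aside while the robot is not near it.
Once in a run the grip may slacken for a moment while it holds something.
It also fails if it takes over 210 s, if anything falls off the work surface, if the arm or the gripper's body presses on something with over 40 N, if the wrist force passes 120 N, or if a joint passes its speed limit or range.

## Working session

There is one attempt and no reset: what is moved stays moved. The work goes in short steps, each a Python script; the robot and the scene stay as the last script left them, time stands still between calls to the robot, and variables do not carry over. Pictures are saved under pics/ and viewed, at most 14 in all, crops included, and the job is handed in when it is done.

```bash
mkdir -p pics; ls; python3 - <<'E'
from workcell import *
import cv2,numpy as np
for n in("scene","top"):
    c=camera(n); cv2.imwrite(f"pics/{n}0.png",c["image"]); print(n,c["fx"],c["fy"],c["cx"],c["cy"],[k for k in c]); print(np.round(c["cam_to_world"],3)); np.savez(f"{n}0.npz",**{k:v for k,v in c.items() if v is not None})
print(read_state(),grip_point_offset)
E
```

```text
pics
scene 407.7405002182256 407.7405002182256 260.819756443895 200.37231383668566 ['image', 'range_z', 'fx', 'fy', 'cx', 'cy', 'cam_to_world']
[[-8.440000e-01  4.150000e-01 -3.390000e-01 -1.730660e+02]
 [-5.360000e-01 -6.550000e-01  5.330000e-01  7.435920e+02]
 [-1.000000e-03  6.320000e-01  7.750000e-01  1.330102e+03]
 [ 0.000000e+00  0.000000e+00  0.000000e+00  1.000000e+00]]
top 460.6780633991793 460.6780633991793 256.81001483145656 190.57488864288737 ['image', 'range_z', 'fx', 'fy', 'cx', 'cy', 'cam_to_world']
[[-2.200000e-02  9.960000e-01 -8.800000e-02  2.087930e+02]
 [-1.000000e+00 -2.200000e-02 -0.000000e+00 -1.107590e+02]
 [-2.000000e-03  8.800000e-02  9.960000e-01  1.705759e+03]
 [ 0.000000e+00  0.000000e+00  0.000000e+00  1.000000e+00]]
{'time': 0.1, 'qpos': array([ 1.22178468,  0.52193461, -0.03637013,  1.59989969,  0.02121839,
        1.02108707, -0.11281894]), 'qvel': array([-2.77481097e-04, -8.04794451e-04,  4.99772231e-04, -1.66546697e-03,
       -4.13320672e-04,  1.47104219e-04, -6.21974826e-05]), 'joint_efforts': array([ 4.33562891e-03, -9.28489566e+01,  1.98427990e+00, -3.70529437e+01,
        1.81479991e-02,  5.34983876e-03,  1.70145840e-04]), 'eef_pos': array([ 171.9231121 , -600.60732508,  230.81351801]), 'tool_rot': array([[ 9.61378811e-01,  2.75228420e-01, -3.15164086e-04],
       [ 2.75228595e-01, -9.61378401e-01,  8.88944804e-04],
       [-5.83290708e-05, -9.41354867e-04, -9.99999555e-01]]), 'ft_force': array([ 0.54985935,  0.82787447, -0.21101292]), 'torque': array([-0.06822868, -0.01714424, -0.0157758 ]), 'gripper_force': 0.0, 'finger_gap': 85.51254027579016} -18.700000000000003
```

View pics/scene0.png

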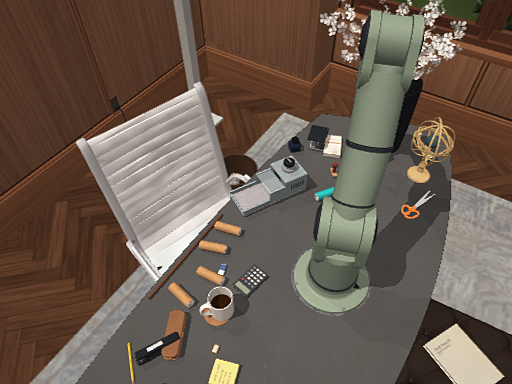

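View pics/top0.png

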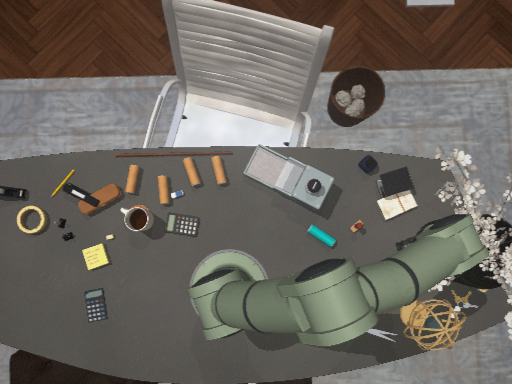

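The top view shows four brown tubes at about (132,179), (164,190), (192,171) and (219,170). The labeller is around (290,177) with its button at (314,186), and the turquoise decoy is at (321,236). Next I'll measure these.

```bash
cat > h.py <<'E'
from workcell import *
import cv2,numpy as np
def cloud(c):
    z=c["range_z"].astype(float); v,u=np.mgrid[:z.shape[0],:z.shape[1]]
    p=np.stack([(u-c["cx"])/c["fx"]*z,-(v-c["cy"])/c["fy"]*z,-z,np.ones_like(z)],-1)
    return (p@np.array(c["cam_to_world"]).T)[...,:3]
def tubes(c, zlo=10,zhi=70, name=None):
    """orange blobs of tube size: list of (centre xyz of blob median, axis angle, L, W)"""
    P=cloud(c); hsv=cv2.cvtColor(c["image"],cv2.COLOR_BGR2HSV)
    m=((hsv[...,0]>5)&(hsv[...,0]<20)&(hsv[...,1]>100)&(hsv[...,2]>110)&(P[...,2]>zlo)&(P[...,2]<zhi)).astype(np.uint8)
    n,lab,st,ce=cv2.connectedComponentsWithStats(m)
    out=[]
    for i in range(1,n):
        if st[i,4]<60: continue
        q=P[lab==i]; (cx,cy),(a,b),t=cv2.minAreaRect(q[:,:2].astype(np.float32))
        t=np.radians(t if a>b else t+90)
        out.append((cx,cy,np.percentile(q[:,2],95),(t+np.pi/2)%np.pi-np.pi/2,max(a,b),min(a,b),tuple(ce[i].astype(int))))
    return out
E
python3 - <<'E'
from h import *
for n in("top","scene"):
    c=dict(np.load(n+"0.npz")); print(n)
    for t in tubes(c): print(np.round(t[:6],2),t[6])
c=dict(np.load("top0.npz"));P=cloud(c)
for uv in [(290,177),(314,186),(260,165),(295,178),(135,219),(368,164),(125,154),(225,153),(270,260)]: print(uv,P[uv[1],uv[0]].round(0))
hh=P[...,2]; roi=np.zeros(hh.shape,bool); roi[135:220,235:345]=1
m=roi&(hh>98)&(hh<115); print("housing",cv2.minAreaRect(P[m][:,:2].astype(np.float32)),np.median(hh[m]))
m=roi&(hh>140)&(hh<165); print("head",cv2.minEnclosingCircle(P[m][:,:2].astype(np.float32)),P[m].mean(0))
m=roi&(hh>10)&(hh<170); print("all",cv2.minAreaRect(P[m][:,:2].astype(np.float32)))
m=roi&(hh>15)&(hh<26); print("deck",cv2.minAreaRect(P[m][:,:2].astype(np.float32)),np.median(hh[m]))
m=roi&(hh>70)&(hh<82); print("roof",cv2.minAreaRect(P[m][:,:2].astype(np.float32)))
s=cv2.resize(c["image"][130:250,90:350],None,fx=3,fy=3,interpolation=cv2.INTER_CUBIC);cv2.imwrite("pics/crop.png",s)
E
```

```text
top
[4.3824e+02 3.0820e+01 4.0470e+01 2.4000e-01 9.8940e+01 3.3380e+01] (np.int64(218), np.int64(169))
[4.3439e+02 1.3077e+02 4.1320e+01 3.5000e-01 9.7920e+01 3.3450e+01] (np.int64(190), np.int64(170))
[ 4.1161e+02  3.4899e+02  4.0540e+01 -1.7000e-01  9.8550e+01  3.5840e+01] (np.int64(131), np.int64(178))
[3.6878e+02 2.3390e+02 4.0810e+01 6.0000e-02 9.6520e+01 3.3780e+01] (np.int64(162), np.int64(189))
[357.86 441.95  40.6   -1.01  93.74  56.55] (np.int64(105), np.int64(193))
[307.45 516.58  39.84   1.07  63.34  38.64] (np.int64(84), np.int64(206))
[ -83.96 -649.86   27.21   -1.18   69.18   39.8 ] (np.int64(407), np.int64(309))
scene
[-9.909e+01 -6.589e+02  6.198e+01  3.000e-02  8.843e+01  8.812e+01] (np.int64(418), np.int64(172))
[4.4436e+02 3.3900e+01 3.9130e+01 1.6000e-01 1.1513e+02 4.4340e+01] (np.int64(226), np.int64(227))
[4.3327e+02 1.3528e+02 3.8440e+01 3.4000e-01 9.8630e+01 3.9510e+01] (np.int64(211), np.int64(246))
[3.6895e+02 2.3608e+02 3.8080e+01 1.3000e-01 1.0068e+02 3.6520e+01] (np.int64(209), np.int64(274))
[ 4.1087e+02  3.5082e+02  3.7820e+01 -2.0000e-01  1.0164e+02  
[... 346 characters left out ...]
368, 164) [ 441. -513.   61.]
(125, 154) [505. 376.  14.]
(225, 153) [501.   5.   8.]
(270, 260) [ 103. -153.    6.]
housing ((360.3965759277344, -303.99981689453125), (108.9858627319336, 127.10333251953125), 61.27717971801758) 106.58579746286387
head ((359.86358642578125, -303.8111267089844), 23.830570220947266) [ 359.47448893 -303.09663573  151.8105841 ]
all ((391.1428527832031, -231.18991088867188), (395.20574951171875, 269.5024108886719), 89.44294738769531)
deck ((363.3983154296875, -203.0386505126953), (313.95660400390625, 238.74905395507812), 68.35750579833984) 20.74368535167673
roof ((377.78607177734375, -270.60858154296875), (170.33338928222656, 126.45126342773438), 61.0379638671875)
```

View pics/crop.png

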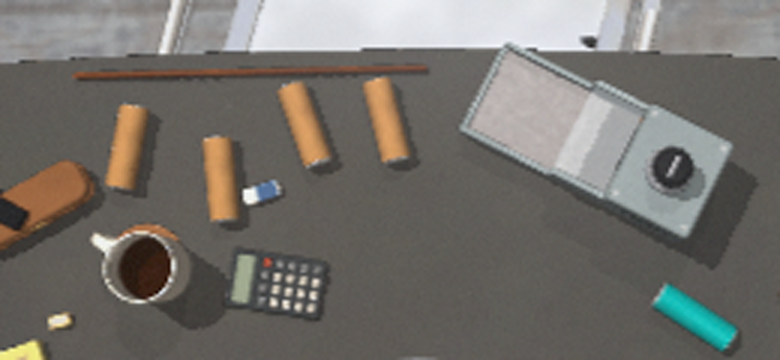

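Four tubes, so all are present. The picture also shows an eraser beside tube (222,180). The labeller's yaw comes from the housing rectangle. First I'll press the stop.

```bash
cat >> h.py <<'E'
HEAD=np.array([359.9,-303.6]); TH=np.radians(61.2)          # labeller y axis direction
LY=np.array([np.cos(TH),np.sin(TH)]); LX=np.array([LY[1],-LY[0]]); ORG=HEAD+122*LY; LANG=TH-np.pi/2
def lab(x,y): return ORG+x*LX+y*LY
def R(a):
    c,s=np.cos(a),np.sin(a); return np.array([[c,s,0],[s,-c,0],[0,0,-1.]])
def pick(xy,z,a,lo=None):
    """of yaw a and a+pi the one with the easier wrist"""
    best=None
    for k in(-1,0,1):
        q=inverse_kinematics([*xy,z],R(a+k*np.pi))
        if q is not None:
            s=abs(np.array(q)[6])
            if best is None or s<best[0]-1e-3: best=(s,a+k*np.pi,q)
    return best[1]
def up(z=230): 
    p=read_state()["eef_pos"]; movel([p[0],p[1],z],max_speed=200)
E
python3 - <<'E'
from h import *
c=dict(np.load("scene0.npz"));P=cloud(c);hh=P[...,2]
roi=np.zeros(hh.shape,bool); roi[140:220,220:315]=1
m=roi&(hh>142)&(hh<165); print("head",P[m].mean(0),cv2.minEnclosingCircle(P[m][:,:2].astype(np.float32)))
m=roi&(hh>98)&(hh<115); print("housing",cv2.minAreaRect(P[m][:,:2].astype(np.float32)))
c=dict(np.load("top0.npz"));P=cloud(c); print("eraser",P[190:199,168:188,2].max(), P[194,178])
a=pick(HEAD,200,0.28); clamp(); movep([*HEAD,200],R(a)); print(a,read_state()["qpos"].round(2))
movel([*HEAD,160],max_speed=100); f0=read_state()["ft_force"]
print(movel([*HEAD,141.5],max_speed=20,guard=14)); s=read_state(); print(s["eef_pos"],s["ft_force"]-f0,s["time"])
up(200); c=camera("top");P=cloud(c)
for al in(LANG,LANG+np.pi/2,LANG-np.pi/2,LANG+np.pi): print(al,inverse_kinematics([*lab(0,62),200],R(al)))
up(230);s=camera("scene");P=cloud(s);hh=P[...,2]; m=roi&(hh>135)&(hh<150); print("headtop?",m.sum(), P[m].mean(0))
cv2.imwrite("pics/p1.png",cv2.resize(s["image"][130:230,210:330],None,fx=4,fy=4))
E
```

```text
head [ 357.10902405 -298.39528093  149.63959568] ((356.1584167480469, -300.5220642089844), 26.343767166137695)
housing ((359.5826721191406, -302.5959777832031), (111.565673828125, 130.99888610839844), 61.11448287963867)
eraser 1705.7587020880283 [352.32877927 182.20694016   3.85629851]
0.28 [ 0.69  0.32 -0.14  2.02  0.06  0.8  -0.78]
True
[ 360.13263225 -303.76400353  144.81887179] [-3.73655933  2.72833199 17.5713342 ] 3.4833
-0.5026548245743667 [ 0.22305255  0.32115442 -0.05158219  2.02545886  0.02278956  0.79550764
 -1.91530013]
1.0681415022205298 [ 0.48986917  0.33997194 -0.38212197  2.0123217   0.17098152  0.81948339
 -0.49226933]
-2.0734511513692633 [ 1.09964001  0.6140509  -1.26905174  1.98646408  0.68125528  1.06250245
  2.15581885]
2.6389378290154264 [ 0.74446955  0.39161958 -0.70961841  2.00045403  0.33271058  0.86550461
  0.92126506]
headtop? 76 [ 357.0524891  -299.17256617  141.95630413]
```

```bash
cat >> h.py <<'E'
def grab(xy,a,off=0,zt=2):
    g=np.array(xy)+off*np.array([np.cos(a),np.sin(a)])
    y=pick(g,200,a); open_gripper(); movep([*g,200],R(y)); movel([*g,50],max_speed=200); movel([*g,zt],max_speed=80,guard=15)
    clamp(); s=read_state(); print("gap",s["finger_gap"],"F",s["gripper_force"],s["eef_pos"].round(1),"t",s["time"]); up(200)
    return g
def place(a,off=0):
    # tube-centre offset along its axis: centre = grip - off*axis(a); keep tool x <-> tube axis relation
    y=pick(lab(0,64),200,LANG); yaw_now=np.arctan2(*read_state()["tool_rot"][[1,0],0])
    sgn=np.sign(np.cos(a-yaw_now))                      # tube axis = sgn * tool x
    d=off*sgn*np.array([np.cos(y),np.sin(y)]); p=lab(0,64)+d
    movep([*p,200],R(y)); s=read_state(); print("held gap",s["finger_gap"])
    movel([*p,60],max_speed=200); movel([*p,22],max_speed=60,guard=8); s=read_state(); print("down",s["eef_pos"].round(1),s["finger_gap"])
    open_gripper(); up(150)
def push(yend=14):
    y=LANG+np.pi/2; clamp(); p=lab(0,101); movep([*p,110],R(y)); movel([*p,29],max_speed=120,guard=10)
    print("push stop",movel([*lab(0,yend),29],max_speed=45,guard=25)); s=read_state()
    print(((s["eef_pos"][:2]-ORG)@np.c_[LX,LY]).round(1),s["ft_force"].round(1))
    movel([*lab(0,yend+15),29]); up(200); print("t",read_state()["time"])
def see():
    L=[t for t in tubes(camera("top")) if t[0]>200 and t[5]<46 and t[4]>70]
    for t in L: print(np.round(t[:6],2),"lab",((np.array(t[:2])-ORG)@np.c_[LX,LY]).round(0))
    return L
E
python3 - <<'E'
from h import *
L=see(); t=min((t for t in L if t[2]<50),key=lambda t:abs(t[1]-31))
grab(t[:2],t[3]); place(t[3])
c=camera("scene"); cv2.imwrite("pics/p2.png",cv2.resize(c["image"][130:330,150:350],None,fx=3,fy=3))
print(read_state()["time"]); see()
E
```

```text
[4.3739e+02 3.0790e+01 4.1290e+01 2.4000e-01 9.7590e+01 3.3720e+01] lab [-93. 208.]
[4.3451e+02 1.3081e+02 4.0440e+01 3.4000e-01 9.8380e+01 3.3950e+01] lab [-144.  295.]
[ 4.1163e+02  3.4886e+02  4.0590e+01 -1.8000e-01  9.9000e+01  3.4670e+01] lab [-269.  475.]
[3.6935e+02 2.3478e+02 4.0620e+01 9.0000e-02 9.7870e+01 3.4250e+01] lab [-251.  354.]
[307.28 515.29  41.62   1.12  70.89  38.26] lab [-441.  570.]
gap 34.095607000727504 F 58.34286153316498 [437.5  30.6   2.4] t 9.1167
held gap 33.932289638857036
down [ 449.1 -140.5   22.4] 34.273031493407274
13.8417
[4.3463e+02 1.3143e+02 4.1480e+01 3.5000e-01 9.7710e+01 3.4410e+01] lab [-144.  295.]
[ 4.1156e+02  3.4792e+02  4.1540e+01 -1.8000e-01  9.9050e+01  3.5850e+01] lab [-269.  474.]
[3.6973e+02 2.3441e+02 4.1700e+01 5.0000e-02 9.7280e+01 3.5740e+01] lab [-251.  354.]
```

View pics/p2.png

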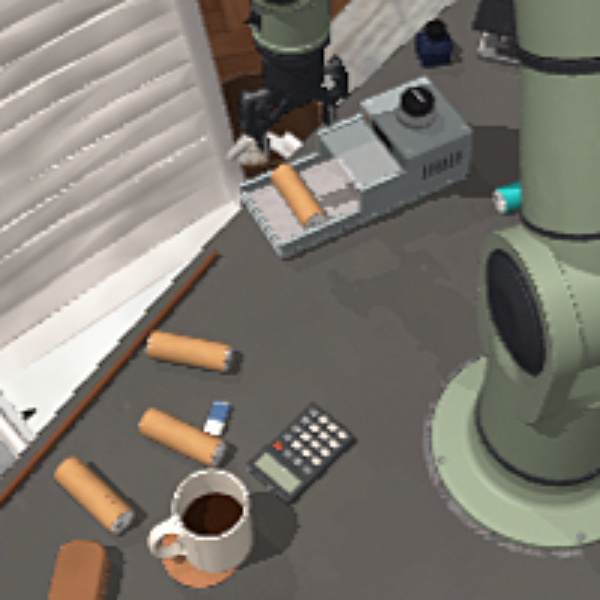

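The tube lies crosswise on the bed, from about (285,170) to (315,220), and the button is down. Next I'll push it in.

```bash
python3 - <<'E'
from h import *
push()
c=camera("scene"); cv2.imwrite("pics/p3.png",cv2.resize(c["image"][130:230,210:330],None,fx=5,fy=5))
see()
E
```

```text
push stop False
[ 0.  14.2] [-0.3 -0.3 -0.5]
t 20.1583
[4.3501e+02 1.3134e+02 4.0660e+01 3.4000e-01 9.9880e+01 3.3510e+01] lab [-144.  295.]
[ 4.1135e+02  3.4827e+02  4.0100e+01 -1.7000e-01  9.8530e+01  3.4520e+01] lab [-269.  474.]
[3.6888e+02 2.3408e+02 4.0950e+01 1.1000e-01 9.7470e+01 3.3620e+01] lab [-251.  354.]
```

View pics/p3.png

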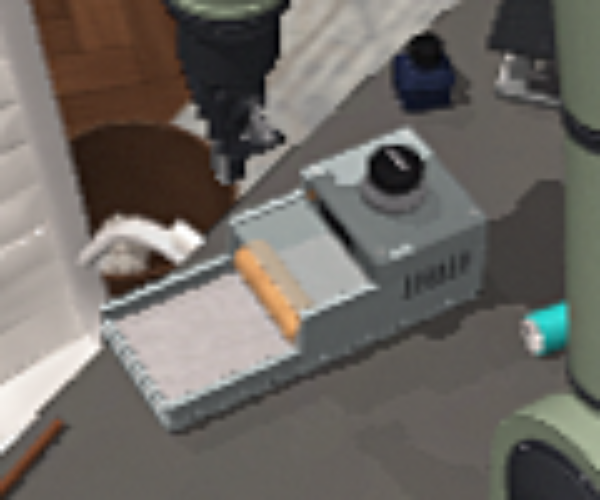

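The first tube sits under the hood's front edge (270,290), straight. On to the second.

```bash
cat >> h.py <<'E'
def load(near,off=0):
    L=see(); t=min((t for t in L if t[2]<50),key=lambda t:np.hypot(t[0]-near[0],t[1]-near[1]))
    grab(t[:2],t[3],off)
    if read_state()["finger_gap"]<25: raise SystemExit("missed")
    place(t[3],off)
    c=camera("scene"); cv2.imwrite(f"pics/bed{int(near[1])}.png",cv2.resize(c["image"][130:230,210:330],None,fx=5,fy=5))
E
python3 - <<'E'
from h import *
load((435,131))
E
```

```text
[4.3458e+02 1.3132e+02 4.0700e+01 3.5000e-01 9.9500e+01 3.3310e+01] lab [-144.  295.]
[ 4.1166e+02  3.4889e+02  4.1170e+01 -1.8000e-01  9.9100e+01  3.6330e+01] lab [-269.  475.]
[3.6951e+02 2.3333e+02 4.0240e+01 6.0000e-02 9.7760e+01 3.3580e+01] lab [-250.  353.]
gap 34.09135809439415 F 58.46474647521973 [434.7 131.3   2.4] t 24.6333
held gap 34.09290319734864
down [ 449.1 -140.5   22.4] 34.35342762498181
```

View pics/bed131.png

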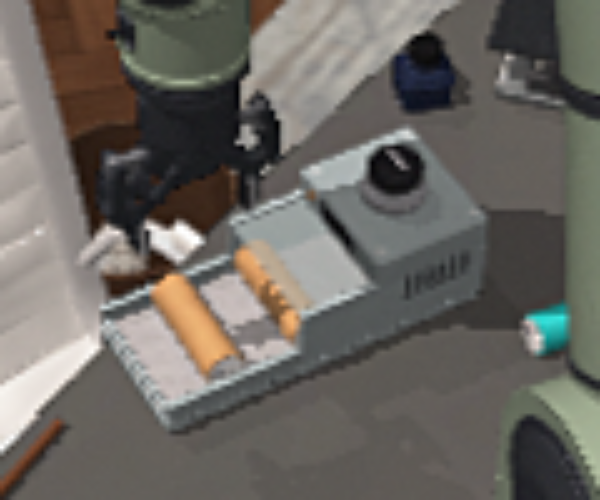

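The second tube is crosswise on the bed (195,325) and tube 1 is still under the edge. I'll push it and load the third, gripping off-centre to clear the eraser.

```bash
python3 - <<'E'
from h import *
push(); load((369,234),22)
E
```

```text
push stop False
[ 0.  14.2] [0.7 0.3 0.1]
t 35.9583
[ 4.1176e+02  3.4921e+02  4.0660e+01 -1.7000e-01  9.8910e+01  3.3830e+01] lab [-269.  475.]
[3.6953e+02 2.3343e+02 4.1250e+01 5.0000e-02 9.7430e+01 3.5190e+01] lab [-250.  353.]
gap 34.21095054019311 F 58.43373656272888 [391.7 234.5   2.4] t 40.475
held gap 34.263475640258385
down [ 468.3 -151.1   22.4] 34.126977773898645
```

View pics/bed234.png

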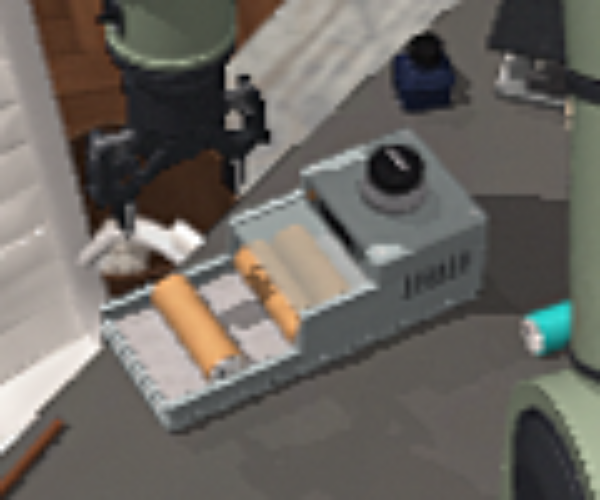

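Two tubes are in (the outer one at (270,290)), and the third is on the bed (195,325). I'll push it and load the fourth.

```bash
python3 - <<'E'
from h import *
push(); load((411,349)); push(); up(230)
c=camera("scene"); cv2.imwrite("pics/p5.png",cv2.resize(c["image"][130:330,150:350],None,fx=3,fy=3)); see()
P=cloud(c);hh=P[...,2];roi=np.zeros(hh.shape,bool); roi[140:220,220:315]=1
m=roi&(hh>135)&(hh<165); print("head",P[m].mean(0),m.sum())
for k in np.arange(-4,5): 
    a=LANG+k*np.pi/4; q0=inverse_kinematics([*HEAD,121],R(a)); q1=inverse_kinematics([*HEAD,129],R(a-1.0)); print(a,None if q0 is None else q0.round(2)[[0,2,4,6]],None if q1 is None else q1.round(2)[[0,2,4,6]])
E
```

```text
push stop False
[ 0.  14.2] [-0.3  1.5  0.4]
t 52.225
[ 4.1165e+02  3.4960e+02  4.0240e+01 -1.9000e-01  9.8470e+01  3.5470e+01] lab [-269.  475.]
gap 34.03135811066231 F 58.750702142715454 [411.8 349.6   2.5] t 57.1167
held gap 34.46580322443454
down [ 449.1 -140.5   22.4] 34.482984030371114
push stop False
[-0.  14.2] [-0.1 -0.3 -0.6]
t 69.2083
head [ 357.40389677 -298.7717975   142.6143293 ] 78
-3.64424747816416 [ 1.27 -0.94  0.69  0.99] [ 1.12 -0.71  0.5   0.16]
-2.8588493147667116 [ 1.38 -1.12  0.82  1.66] [ 1.25 -0.9   0.63  0.82]
-2.0734511513692633 [ 1.47 -1.29  0.94  2.34] [ 1.37 -1.08  0.76  1.49]
-1.288052987971815 [ 0.67 -0.13  0.1  -2.38] [ 1.46 -1.26  0.89  2.17]
-0.5026548245743667 [ 0.8  -0.29  0.22 -1.71] [ 0.13  0.59 -0.47 -2.03]
0.28274333882308156 [ 0.92 -0.45  0.34 -1.04] [ 0.77 -0.25  0.18 -1.89]
1.0681415022205298 [ 1.04 -0.6   0.44 -0.35] [ 0.9  -0.41  0.29 -1.21]
1.8535396656179781 [ 1.15 -0.75  0.55  0.33] [ 1.01 -0.57  0.4  -0.53]
2.6389378290154264 [ 1.27 -0.94  0.69  0.99] [ 1.12 -0.71  0.5   0.16]
```

View pics/p5.png

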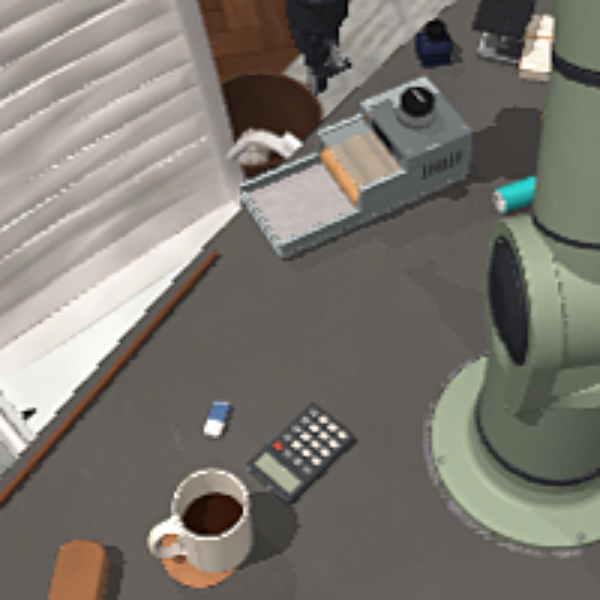

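All four are in, with the outermost at (340,175) and the desk clear. Next is the twist, starting at yaw 1.85 and rising along the cam.

```bash
python3 - <<'E'
from h import *
from workcell import *
a=1.8535; open_gripper(); movep([*HEAD,215],R(a)); movel([*HEAD,150],max_speed=150)
print("guard",movel([*HEAD,121.5],max_speed=40,guard=8)); clamp(); s=read_state(); print(s["finger_gap"],s["gripper_force"],s["ft_force"].round(1),s["eef_pos"].round(1))
for d in np.arange(.125,1.01,.125):
    movel([*HEAD,121.5+min(9*d,8)],frame=R(a-d)); s=read_state(); print(round(d,3),s["finger_gap"].round(1),s["ft_force"].round(1),s["torque"].round(2))
open_gripper(); p=s["eef_pos"]; movel([*HEAD,230],max_speed=100); wait(.5)
movep([*lab(0,100),260],R(LANG+np.pi/2))
c=camera("scene"); cv2.imwrite("pics/p6.png",cv2.resize(c["image"][130:230,210:330],None,fx=5,fy=5)); 
P=cloud(c);hh=P[...,2];roi=np.zeros(hh.shape,bool); roi[140:220,220:315]=1
m=roi&(hh>135)&(hh<165); print("head",P[m].mean(0),m.sum(),read_state()["time"])
E
```

```text
guard False
43.101749249030206 58.809757232666016 [-5.9  0.8 14.5] [ 359.5 -303.9  122. ]Traceback (most recent call last):
  File "<stdin>", line 6, in <module>
AttributeError: 'float' object has no attribute 'round'
```

A print bug stopped it after the first step, with the grip still on. I'll continue from there.

```bash
python3 - <<'E'
from h import *
a=1.8535
for d in np.arange(.25,1.01,.125):
    movel([*HEAD,121.5+min(9*d,8)],frame=R(a-d)); s=read_state(); print(round(d,3),round(s["finger_gap"],1),s["ft_force"].round(1),s["torque"].round(2))
open_gripper(); movel([*HEAD,230],max_speed=100); wait(.5)
movep([*lab(0,100),260],R(LANG+np.pi/2))
c=camera("scene"); cv2.imwrite("pics/p6.png",cv2.resize(c["image"][130:230,210:330],None,fx=5,fy=5)); 
P=cloud(c);hh=P[...,2];roi=np.zeros(hh.shape,bool); roi[140:220,220:315]=1
m=roi&(hh>135)&(hh<165); print("head",P[m].mean(0),m.sum(),read_state()["time"])
E
```

```text
0.25 43.2 [-4.  -3.2 -0.6] [-0.76  0.9   0.04]
0.375 42.9 [-3.1 -3.6  0. ] [-0.57  0.94  0.01]
0.5 43.0 [-3.6 -2.7  0.1] [-0.54  0.93  0.04]
0.625 43.1 [-4.  -2.3  1.3] [-0.6   0.98  0.03]
0.75 43.4 [-4.4 -3.   1.2] [-0.54  0.88  0.05]
0.875 43.1 [-4.7 -3.2  2.3] [-0.69  0.91 -0.01]
1.0 43.2 [-4.4 -2.8  4.4] [-0.53  0.96  0.07]
head [ 356.03483937 -296.80471309  149.35465703] 95 78.6
```

View pics/p6.png

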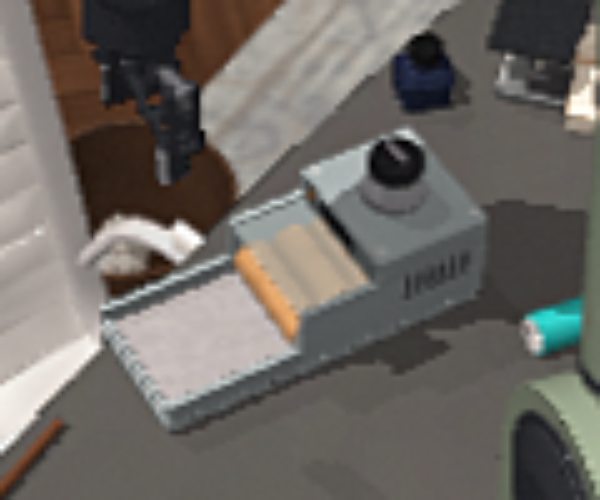

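```bash
python3 - <<'E'
from h import *
movep([*lab(-150,150),300],R(LANG+np.pi/2))
c=camera("top"); P=cloud(c); q=(P[...,:2]-ORG)@np.c_[LX,LY]; hsv=cv2.cvtColor(c["image"],cv2.COLOR_BGR2HSV)
m=(hsv[...,0]>5)&(hsv[...,0]<22)&(hsv[...,1]>60)&(abs(q[...,0])<60)&(q[...,1]>-80)&(q[...,1]<117)
for n,k in(("L",q[...,0]<-15),("M",abs(q[...,0])<15),("R",q[...,0]>15)): 
    z=q[m&k]; print(n,len(z),z[:,1].max().round(1),z[:,1].min().round(1))
cv2.imwrite("pics/p7.png",cv2.resize(c["image"][130:240,230:350],None,fx=5,fy=5)); print(read_state()["time"])
E
```

```text
L 37 2.7 -11.9
M 28 1.7 -11.7
R 29 2.1 -67.7
79.3417
```

View pics/p7.png

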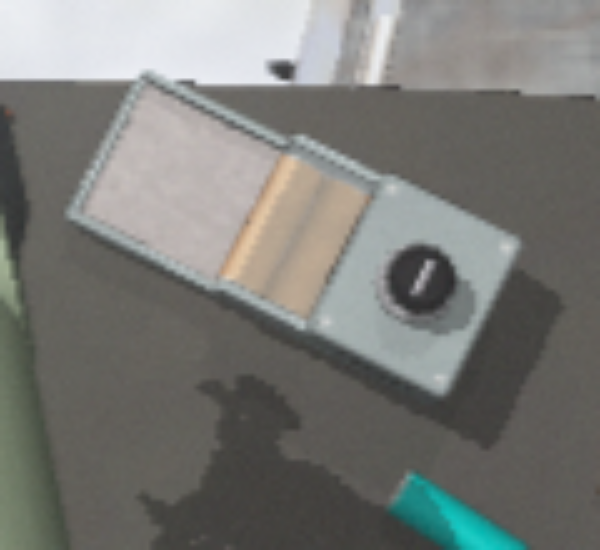

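The tubes are in, straight and only ~3 mm proud of the hood edge (255,225). The button is up, with its mark back at the start angle. Handing in.

```bash
python3 -c "
from workcell import *
print(finish_job())"
```

```text
the job is handed in; nothing more can be done
None
```

I pressed the stop down first, rolled all four tubes under the hood (the last one sits only about 3 mm proud of its edge), twisted the button until it sprang back up, left the mug and ink bottle untouched, and handed in at about 79 s; the hand-in returned no verdict.

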